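Take the purple paint bottle out of the rack

ROBOT

A 6-joint arm with a two-finger parallel gripper is mounted at the origin on a cart in front of the work surface, level with it; the furniture and walls round the work are solid. World frame = base frame: x ahead of the robot, y to its left, z up, the work surface at z = 0. Lengths are in mm, angles in rad, forces in N, time in s.
With the tool pointing down it reaches from about 350 to 775 mm from the base axis. Payload 7.3 kg.
Tool frame: the origin (TCP) lies between the finger pads; the fingertips stand 14 mm ahead of it and the grasp point (between the pads) lies 5 mm behind it; y points along the fingers, z is the direction in which the jaws open and shut, and the axes are right-handed (so a half turn about y gives the same grasp; the last joint's range is limited). The gripper opens to 92 mm and grips with 3 to 60 N. Pads are 19 mm wide; open, the fingers measure 130 mm over their backs; the gripper's body (75 mm by 190 mm) begins 47 mm behind the grasp point.
Start: joints at [1.049, 0.342, 1.524, -0, 1.275, -0.146], TCP at [192.67, 488.387, 240.741] pointing down, gripper open.
Joint ranges: [-2.53, 2.53], [-0.77, 2.02], [0.04, 2.7], [-1, 4.14], [0.28, 2.66], [-3.11, 3.11]. Speed limits (rad/s): [2.57, 2.57, 3.14, 3.14, 3.14, 3.14].

INTERFACE

Orientations are given as [roll, pitch, yaw] about the fixed x, y, z axes, in that order (R = Rz(yaw) Ry(pitch) Rx(roll)).
In Python, from plant import bot, vision, order gives the robot as it stands.
- The arm moves only by the tool apply_moves, never from a script. Its argument "rows" is a list of rows, each a list of 3 entries, a list of its own where there are three numbers: the shift along the tool's x, y, z in cm, then the turn about the tool's y in rad, then the finger opening in cm, from 0 to 9.18. A call has 1 to 5 rows; each row is the pose to reach, as a shift and turn from the pose measured when the call began, along the tool's axes at that moment; what a row does not reach only later rows make up. A row lasts 1/8 s, in which the tool goes at most 62.5 mm and 10.7 degrees, less where a joint would pass 70% of its speed; a pose out of reach is approached as far as the arm can. A call with a gripper value outside its range is refused whole. The fingers move at their own pace and stop on an object; the grip force is fixed at half the most. Time passes only in rows, so rows that repeat a pose let the fingers close. It gives the time, the measured TCP pose, the force and the opening at its end, in the units of the state.
- bot.get_obs(): the state, without advancing time (a new reading comes with each control period).
- vision.capture(name): name is "scene" or "top" or "wrist"; returns the picture (400x640x3 uint8, red, green, blue); there is no depth.
- vision.camera_info(name): a dict with "mtx" (3x3 intrinsics, pixels), "rvec" (rotation vector, rad) and "tvec" (3), from world to camera coordinates, as OpenCV has them. Camera axes: x right, y down, z forward; pixel columns grow to the right and rows downward; lengths in mm; the calibration is good to about 2 mm. A picture is of the moment at which its call begins: read the wrist's pose just before it. camera_info takes no time and is no camera call; for the wrist camera it gives the pose at the moment of the call.
- order.close_job(): hands the job in, once; it reports no verdict.
The state is a dict: "time": time; "joint_positions": joint angles; "dq": joint speeds; "tau": joint torques, N m; "tool_pos": TCP position; "tcp_rot": TCP orientation; "contact_force": force on the tool from outside, world axes, zero at the start; "moment": the same for the moment, N m; "grip_width": finger opening in mm.
Only numpy, scipy, OpenCV 4.12 (cv2) and the standard library are available. Lean on these libraries where they do the work, as an engineer would, in place of code of your own. Each camera call takes 0.05 s, during which the arm holds its last target.

TASK

Take the purple paint bottle, the one with the tan cap, out of the wooden rack by pulling it straight up by its cap, and stand it upright on the round cork mat with its whole base on the cork. Set it down gently rather than letting it drop, and leave the other two bottles where they are in the rack.

Things in the scene. Friction and masses are not known exactly. Their poses are not given: they have to be found in the camera images.
- purple_mid (a point): Purple paint bottle with a tan cap, 105 mm tall, about 75 g; the point is on its axis half-way up, 52.5 mm above its foot; z up, yaw arbitrary. Round body 37 mm across, 82 mm high; round cap 26 mm across, 23 mm high (29.5 to 52.5 mm above the point). Loose in a rack pocket: only the cap and 8 mm of shoulder stand out; the cap starts 90 mm above the worktop.
- red_mid (a point): Red paint bottle with a black cap, same size, point half-way up. It stays. The rack: fixed light-wood block 250 x 66 mm, 82 mm high, with three pockets in one row at 85 mm centres, 40 mm across, 74 mm deep (floor 8 mm above the worktop). It is placed and turned differently each time, and which pocket holds which bottle varies.
- blue_mid (a point): Dark blue paint bottle with a white cap, same size, in another pocket of the same rack; the point is half-way up on its axis. It stays.
- mat_top (a point): Round cork mat, 110 mm in diameter, 5 mm thick, fixed flat on the worktop between the rack and the robot; the point is the centre of its upper face, z up.
Mind the look-alikes: they are no part of the job. There is more than one size of the part that bears purple_mid; the job needs the largest. There is more than one size of the part that bears mat_top; the job needs the larger.

How it is judged:
By the outcome, as a careful person would: the job done as asked, in the order asked, and still so for the second after the job is handed in, with the robot touching nothing.
It also fails if it takes over 42 s, if anything falls off the work surface, if the arm or the gripper's body presses on something with over 40 N, if the wrist force passes 120 N, or if a joint passes its speed limit or range.

## Working session

There is one attempt and no reset: what is moved stays moved. The work goes in short steps, Python scripts to look and compute and a tool call to move; the robot and the scene stay as the last step left them, time stands still between calls to the robot, and variables do not carry over. Pictures are saved under pics/ and viewed, and the job is handed in when it is done.

Besides the shell and the picture viewer there is one more tool, called in YAML: its name, and indented under it one key for each argument. apply_moves: Moves the arm, as the interface text tells. Its arguments: {"type":"object","properties":{"rows":{"type":"array","items":{"type":"array"}}},"required":["rows"]}

```bash
mkdir -p pics; ls
python3 - <<'E'
from plant import bot, vision, order
import cv2
o=bot.get_obs(); print({k:o[k] for k in('time','tool_pos','tcp_rot','grip_width','contact_force')})
for n in('scene','top'):
    im=vision.capture(n); cv2.imwrite(f'pics/{n}0.png',im[:,:,::-1]); i=vision.camera_info(n); print(n,i)
E
```

```text
pics
{'time': 0.0, 'tool_pos': array([192.48001162, 488.04018813, 240.04987861]), 'tcp_rot': array([-1.57230025e+00,  2.43159029e-04, -3.75815187e-01]), 'grip_width': 91.71813042857865, 'contact_force': array([-0.05146273,  0.42709066, -0.47232885])}
scene {'mtx': array([[386.20642683,   0.        , 319.0271566 ],
       [  0.        , 386.20642683, 203.10550742],
       [  0.        ,   0.        ,   1.        ]]), 'rvec': array([ 2.13121254, -1.2556985 ,  0.47543506]), 'tvec': array([-63.1263678 , 404.52817521, 576.06255555])}
top {'mtx': array([[505.13051862,   0.        , 316.58050358],
       [  0.        , 505.13051862, 211.34571329],
       [  0.        ,   0.        ,   1.        ]]), 'rvec': array([ 2.02800825, -2.20259739,  0.22001321]), 'tvec': array([ 211.63670314,  437.53168935, 1264.59308812])}
```

View pics/scene0.png

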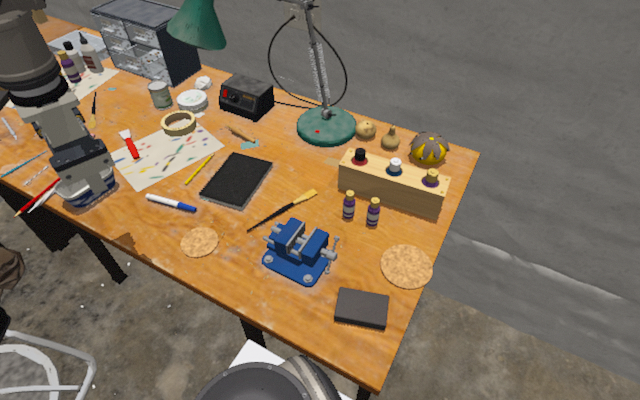

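View pics/top0.png

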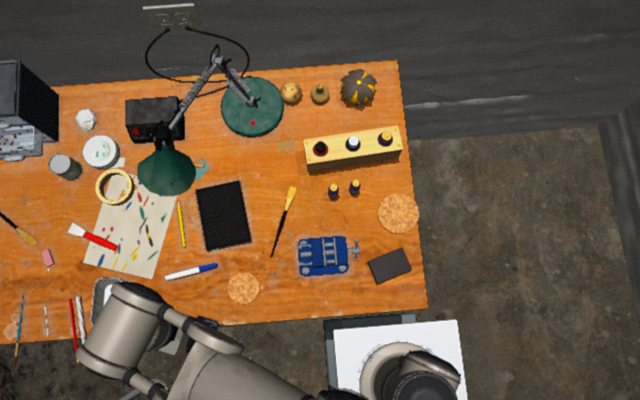

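The scene view shows the rack with black (360,155), white (395,165) and tan (432,177) caps. Two small purple bottles stand free at (349,205) and (374,213). The mats are a large one at (407,265) and a small one at (200,242). The bottle that fits is the one in the rack at scene (432,177), top (387,139), because it is the largest and sits in a pocket. The mat that fits is at scene (407,265), top (398,214). I'll measure both and confirm with a crop.

```bash
cat > h.py <<'E'
import numpy as np, cv2
from plant import vision
def cam(n,i=None):
    i=i or vision.camera_info(n); R=cv2.Rodrigues(np.array(i['rvec']))[0]; return np.array(i['mtx']),R,np.array(i['tvec']).ravel()
def ray(c,uv):
    K,R,t=c; d=R.T@np.linalg.inv(K)@np.array([*uv,1.]); return -R.T@t,d
def onz(c,uv,z):
    o,d=ray(c,uv); return o+d*(z-o[2])/d[2]
def proj(c,p):
    K,R,t=c; q=K@(R@np.array(p)+t); return q[:2]/q[2]
E
python3 - <<'E'
from h import *
s=cv2.imread('pics/scene0.png'); t=cv2.imread('pics/top0.png')
a=cv2.resize(s[130:300,325:465],None,fx=3.5,fy=3.5,interpolation=cv2.INTER_CUBIC)
b=cv2.resize(t[110:250,290:430],None,fx=4,fy=4,interpolation=cv2.INTER_CUBIC)
cv2.imwrite('pics/cs.png',a);cv2.imwrite('pics/ct.png',b)
for n,im,seed in(('top',t,(398,214)),('scene',s,(407,265))):
    c=cam(n)
    hsv=cv2.cvtColor(im,cv2.COLOR_BGR2HSV); print(n,'hsv mat',hsv[seed[1],seed[0]],'wood',hsv[seed[1]-30,seed[0]-30])
    print('cam pos',ray(c,(0,0))[0],'mat',onz(c,seed,5))
c=cam('top')
for nm,uv in(('black',(320,148)),('white',(353,143)),('tan',(387,139))): print(nm,onz(c,uv,113))
E
```

```text
top hsv mat [ 16 152 231] wood [ 15 188 207]
cam pos [ 190.90213756  192.01343095 1327.44377208] mat [436.44317017 -41.56793052   5.        ]
scene hsv mat [ 17 120 235] wood [ 17 177 206]
cam pos [-38.8975399  -94.81921482 699.26557805] mat [437.06414417 -41.41216424   5.        ]
black [601.14650923 153.82950482 113.        ]
white [607.39121901  69.73560397 113.        ]
tan [610.80464329 -16.89591675 113.        ]
```

View pics/cs.png

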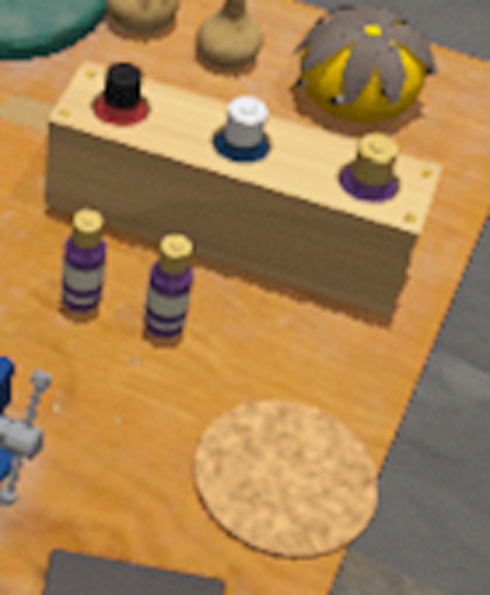

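View pics/ct.png

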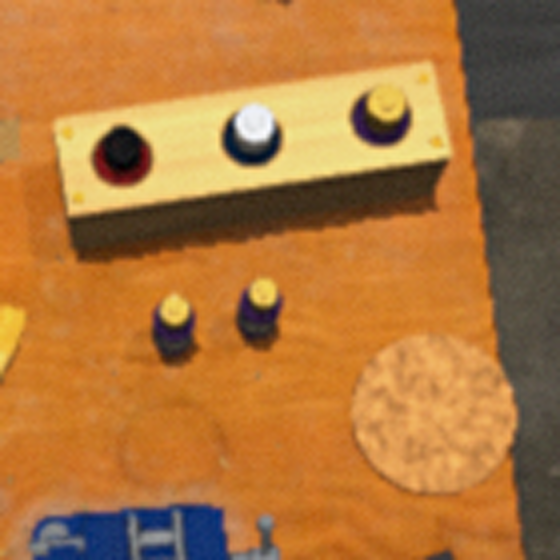

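Confirmed: the tan-cap bottle in the right-hand rack pocket (crop 375,165) is much bigger than the two free look-alikes, and the right-hand cork is the bigger disc. Next: refine positions and check obstacles.

Run:
```python
from h import *
s=cv2.imread('pics/scene0.png'); t=cv2.imread('pics/top0.png')
T=cam('top');S=cam('scene')
def tri(a,b):
    P1=T[0]@np.c_[T[1],T[2]];P2=S[0]@np.c_[S[1],S[2]]
    X=cv2.triangulatePoints(P1,P2,np.array(a,float),np.array(b,float)).ravel();X=X[:3]/X[3]
    return X, np.linalg.norm(proj(T,X)-a),np.linalg.norm(proj(S,X)-b)
# cap tops, from crops
ct=lambda u,v:((u+.5)/4+290-.5,(v+.5)/4+110-.5); cs=lambda u,v:((u+.5)/3.5+325-.5,(v+.5)/3.5+130-.5)
for nm,a,b in(('red',(126,140),(124,74)),('blue',(256,120),(248,108)),('purple',(388,99),(379,147)),('small1',(176,306),(89,221)),('small2',(265,291),(177,247))):
    print(nm,tri(ct(*a),cs(*b)), onz(T,ct(*a),113)[:2],onz(S,cs(*b),113)[:2])
# mat masks: texture low saturation
for n,im,C,(x0,x1,y0,y1) in(('top',t,T,(370,425,185,240)),('scene',s,S,(372,440,238,292))):
    hsv=cv2.cvtColor(im,cv2.COLOR_BGR2HSV).astype(int)
    m=((hsv[...,1]<168)&(hsv[...,1]>70)&(hsv[...,2]>175)).astype(np.uint8)
    q=np.zeros_like(m);q[y0:y1,x0:x1]=m[y0:y1,x0:x1]
    q=cv2.morphologyEx(cv2.morphologyEx(q,cv2.MORPH_CLOSE,np.ones((5,5))),cv2.MORPH_OPEN,np.ones((5,5)))
    cc=max(cv2.findContours(q,0,2)[0],key=cv2.contourArea)
    P=np.array([onz(C,p[0],5)[:2] for p in cv2.convexHull(cc)],np.float32)
    print(n,'mat circle',cv2.minEnclosingCircle(P),'bbox mid',(P.max(0)+P.min(0))/2,P.max(0)-P.min(0))
# rack corners (top face) at z=82 from top crop
cor=[(56,119),(433,63),(448,158),(70,214)]
P=[onz(T,ct(*p),82)[:2] for p in cor];print(np.round(P,1)); print('edges',[np.linalg.norm(P[i]-P[(i+1)%4]).round(1) for i in range(4)],'centre',np.mean(P,0))
# lamp shade
print('shade',tri((167,168),(197,25)),'lamparm top',tri((217,62),(307,2)),'knob vise',onz(T,(355,250),60))
```

```text
red (array([609.64190572, 152.17545461, 109.55929961]), np.float64(0.9474307184748942), np.float64(1.7629668984523605)) [609.79960018 150.25756893] [602.980118   153.81012718]
blue (array([616.29633362,  68.51512999, 110.24546697]), np.float64(0.6648730364233159), np.float64(1.2616891420532226)) [616.17430816  67.2979548 ] [611.33848585  70.00248395]
purple (array([624.12882313, -16.6027896 , 108.19493506]), np.float64(0.6481783269947851), np.float64(1.2498658862136922)) [623.13050566 -17.30432627] [617.03193854 -14.98616997]
small1 (array([508.66275764, 127.7731599 ,  73.62684332]), np.float64(0.6614589149202282), np.float64(1.3060125867841523)) [499.63810156 128.42580463] [472.30596626 115.80883518]
small2 (array([513.68685129,  70.01664299,  74.9262712 ]), np.float64(0.5583477284222021), np.float64(1.1203077614225614)) [504.62197606  72.52709945] [478.44588973  61.74747438]
top mat circle ((439.04931640625, -42.0815544128418), 53.79956817626953) bbox mid [439.5552  -42.66401] [105.06073 106.09033]
scene mat circle ((455.8459167480469, -46.923160552978516), 81.665283203125) bbox mid [455.84592 -36.17609] [156.0213  115.57137]
[[638.5 193.2]
 [656.3 -54.6]
 [591.1 -56.8]
 [573.8 189.2]]
edges [np.float64(248.4), np.float64(65.3), np.float64(246.6), np.float64(64.8)] centre [614.92129239  67.75852423]
shade (array([495.37063927, 464.64991825, 376.73479375]), np.float64(0.48576375758806983), np.float64(0.8508608456693723)) lamparm top (array([722.41537505, 359.08115235, 361.02079863]), np.float64(0.288100728479474), np.float64(0.47012298252428547)) knob vise [343.20417024  86.702164    60.        ]
```

```bash
cat >> h.py <<'E'
def to(p,yaw):
    from plant import bot
    o=bot.get_obs(); rp=o['tcp_rot']; r,pi_,y=rp
    from scipy.spatial.transform import Rotation as Q
    R=Q.from_euler('xyz',rp).as_matrix(); d=np.array(p)-o['tool_pos']
    print('t',round(o['time'],2),'pos',o['tool_pos'].round(1),'rot',rp.round(3),'q',o['joint_positions'].round(2),'F',o['contact_force'].round(1),'w',round(o['grip_width'],1))
    print('shift cm',(R.T@d/10).round(2),'turn',round(-(yaw-y),3))
E
python3 -c "
from h import *
to([350,250,240],-0.9)"
```

```text
t 0.1 pos [192.5 488.1 240.1] rot [-1.572  0.    -0.376] q [ 1.05  0.34  1.52  0.    1.28 -0.15] F [-0.6  0.1  0.1] w 91.8
shift cm [ 23.39   0.03 -16.36] turn 0.524
```

apply_moves:
  rows:
    - [[4.7,0,-3.3],0.1,9.0]
    - [[9.4,0,-6.5],0.2,9.0]
    - [[14.1,0,-9.8],0.3,9.0]
    - [[18.8,0,-13.1],0.4,9.0]
    - [[23.4,0,-16.4],0.52,9.0]

```text
time: 0.72
tool_pos: [350.6, 248.0, 240.2]
tcp_rot: [-1.572, -0.001, -0.899]
contact_force: [1.2, 0.7, 0.5]
grip_width: 89.9
```

```bash
python3 -c "
from h import *
to([460,20,240],-1.5)"
```

```text
t 0.72 pos [350.6 248.  240.2] rot [-1.572e+00 -1.000e-03 -8.990e-01] q [ 0.44  0.17  1.76 -0.    1.21 -0.23] F [1.2 0.7 0.5] w 89.9
shift cm [24.65  0.04 -5.62] turn 0.601
```

apply_moves:
  rows:
    - [[5,0,-1.1],0.12,6.5]
    - [[10,0,-2.2],0.24,6.5]
    - [[15,0,-3.4],0.36,6.5]
    - [[20,0,-4.5],0.48,6.5]
    - [[24.6,0,-5.6],0.6,6.5]

```text
time: 1.35
tool_pos: [460.2, 18.8, 240.2]
tcp_rot: [-1.572, -0.001, -1.504]
contact_force: [-0.0, 0.7, 0.3]
grip_width: 65.3
```

```bash
python3 -c "
from h import *
to([560,-22,235],-1.5)"
```

```text
t 1.35 pos [460.2  18.8 240.2] rot [-1.572e+00 -1.000e-03 -1.504e+00] q [-0.12  0.23  1.69 -0.    1.23 -0.19] F [-0.   0.7  0.3] w 65.3
shift cm [4.74 0.51 9.69] turn -0.004
```

apply_moves:
  rows:
    - [[1.5,0,3.2],0,6.5]
    - [[3,0,6.4],0,6.5]
    - [[4.7,0,9.7],0,6.5]
    - [[4.7,0,9.7],0,6.5]

```text
time: 1.85
tool_pos: [561.3, -22.6, 238.9]
tcp_rot: [-1.573, -0.001, -1.505]
contact_force: [1.1, 0.1, -0.2]
grip_width: 65.2
```

Run:
```python
from h import *
to([620,-16,180],-1.5)
i=vision.camera_info('wrist');im=vision.capture('wrist'); np.save('w1.npy',i,allow_pickle=True)
cv2.imwrite('pics/w1.png',im[:,:,::-1]); c=cam('wrist',i); print(ray(c,(320,200)),proj(c,(620,-16,113)),proj(c,(438.5,-42,5)))
```

```text
t 1.85 pos [561.3 -22.6 238.9] rot [-1.573e+00 -1.000e-03 -1.505e+00] q [-0.18  0.41  1.42 -0.    1.31 -0.24] F [ 1.1  0.1 -0.2] w 65.2
shift cm [-0.28  5.87  5.91] turn -0.005
(array([556.10771603,  56.9734529 , 382.07944539]), array([ 0.02054203, -0.28346981, -0.95881802])) [384.19121141 197.15904247] [221.26716016 184.1616948 ]
```

View pics/w1.png

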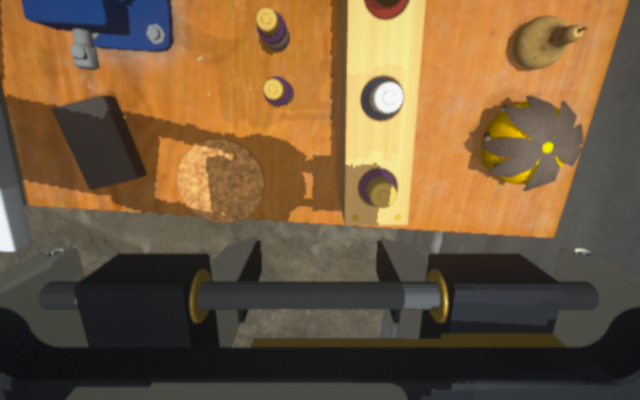

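The wrist view shows the tan cap top near (382,194), the white cap at (387,97) and the large mat centred near (221,180). I'll refine from an enlarged crop.

Run:
```python
from h import *
im=cv2.imread('pics/w1.png'); c=cam('wrist',np.load('w1.npy',allow_pickle=True).item())
cv2.imwrite('pics/w1c.png',cv2.resize(im[155:225,340:430],None,fx=8,fy=8,interpolation=cv2.INTER_CUBIC))
for uv in((382,196),(382,198),(384,197),(386,97)): print(uv,onz(c,uv,113).round(1))
```

```text
(382, 196) [617.9 -15.  113. ]
(382, 198) [618.1 -16.9 113. ]
(384, 197) [619.8 -15.9 113. ]
(386, 97) [610.4  69.8 113. ]
```

View pics/w1c.png

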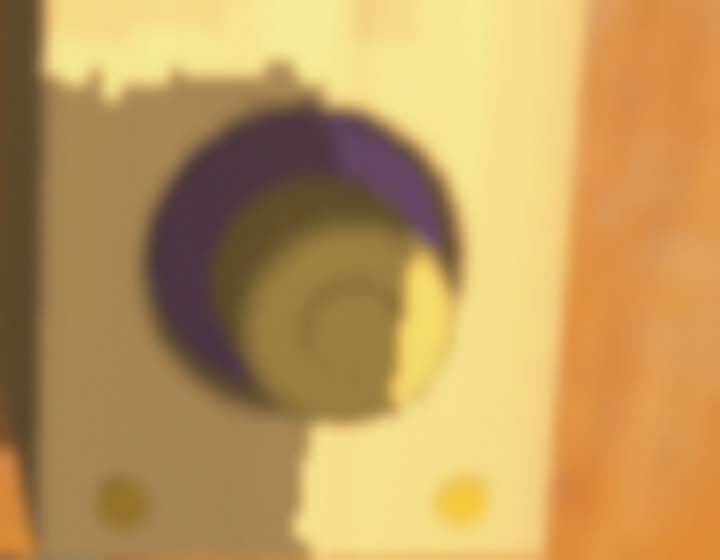

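```bash
python3 -c "
from h import *
to([619.5,-15.3,145],-1.5)"
```

```text
t 1.9 pos [560.  -21.9 239. ] rot [-1.574 -0.    -1.505] q [-0.18  0.41  1.42 -0.    1.31 -0.24] F [0.  0.9 0.3] w 65.0
shift cm [-0.27  9.38  6.01] turn -0.005
```

apply_moves:
  rows:
    - [[-0.1,0,3],0,6.5]
    - [[-0.3,2,6],0,6.5]
    - [[-0.3,5,6],0,6.5]
    - [[-0.3,9.4,6],0,6.5]
    - [[-0.3,9.4,6],0,6.5]

```text
time: 2.52
tool_pos: [616.3, -14.1, 141.8]
tcp_rot: [-1.582, 0.001, -1.504]
contact_force: [0.1, -0.2, -0.2]
grip_width: 65.0
```

Run:
```python
from h import *
to([619.5,-15.3,106.5],-1.5)
i=vision.camera_info('wrist');im=vision.capture('wrist')[:,:,::-1]
cv2.imwrite('pics/w2.png',im); c=cam('wrist',i); print(proj(c,(619.5,-15.3,113)))
for uv in((380,200),(382,200),(380,202)):print(onz(c,uv,113))
```

```text
t 2.52 pos [616.3 -14.1 141.8] rot [-1.582e+00  1.000e-03 -1.504e+00] q [-0.15  0.6   1.38 -0.    1.17 -0.21] F [ 0.1 -0.2 -0.2] w 65.0
shift cm [0.15 3.52 0.35] turn -0.004
[324.72697189 247.43707547]
[649.41680111  17.17260326 113.        ]
[650.57614554  17.25435236 113.        ]
[649.5685214   15.96346391 113.        ]
```

View pics/w2.png

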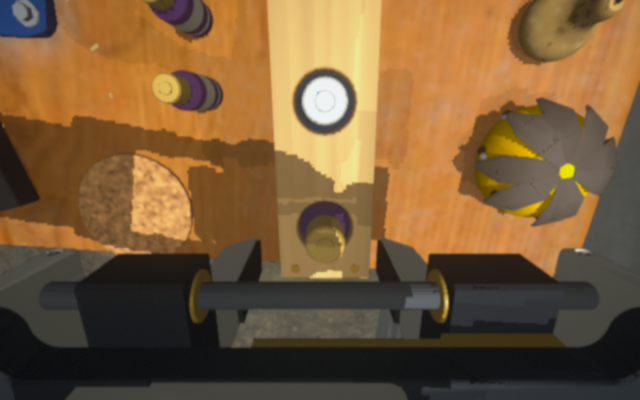

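The cap top sits at (326,245), against a predicted (325,247), so the measurement agrees. Descending to the cap.

apply_moves:
  rows:
    - [[0.1,1.2,0.4],0,6.5]
    - [[0.1,2.4,0.4],0,6.5]
    - [[0.1,3.2,0.4],0,6.5]
    - [[0.1,3.5,0.4],0,6.5]
    - [[0.1,3.5,0.4],0,6.5]

```text
time: 3.2
tool_pos: [621.9, -15.2, 109.3]
tcp_rot: [-1.577, 0.0, -1.504]
contact_force: [-0.5, -0.3, 0.0]
grip_width: 64.9
```

Run:
```python
from h import *
to([620,-14.5,106.5],-1.5)
i=vision.camera_info('wrist')
for n in('wrist','scene'):
    im=vision.capture(n)[:,:,::-1]
    if n=='scene': im=cv2.resize(im[110:250,330:480],None,fx=4,fy=4,interpolation=cv2.INTER_CUBIC)
    cv2.imwrite(f'pics/{n}3.png',im)
```

```text
t 3.2 pos [621.9 -15.2 109.3] rot [-1.577  0.    -1.504] q [-0.15  0.64  1.4  -0.    1.1  -0.21] F [-0.5 -0.3  0. ] w 64.9
shift cm [-0.08  0.28 -0.19] turn -0.004
```

View pics/wrist3.png

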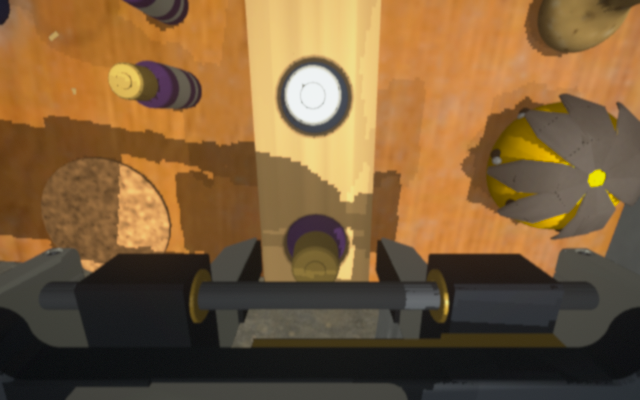

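View pics/scene3.png

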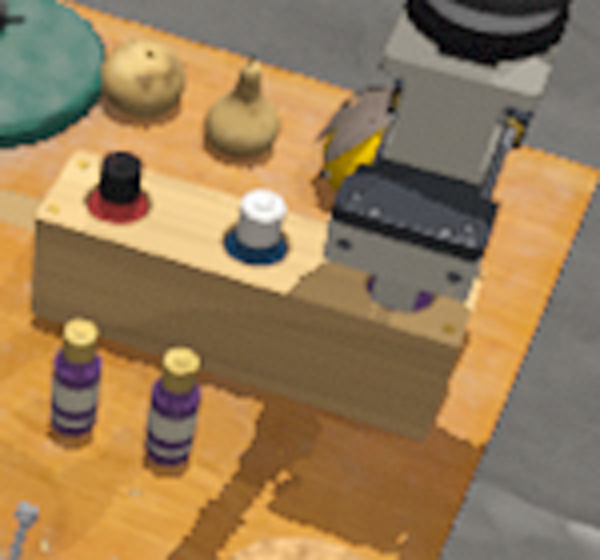

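The cap (316,265) is centred between the pads (inner edges at 260 and 378). I'll go 2.5 mm lower, then close.

apply_moves:
  rows:
    - [[0,0.25,-0.15],0,6.5]
    - [[0,0.25,-0.15],0,4.5]
    - [[0,0.25,-0.15],0,3.2]
    - [[0,0.25,-0.15],0,2.0]
    - [[0,0.25,-0.15],0,2.0]

```text
time: 3.92
tool_pos: [620.7, -15.3, 107.3]
tcp_rot: [-1.576, 0.0, -1.504]
contact_force: [0.3, 0.2, 1.3]
grip_width: 29.5
```

apply_moves:
  rows:
    - [[0,0,0],0,2.0]
    - [[0,0,0],0,2.0]

```text
time: 4.18
tool_pos: [620.7, -15.3, 107.3]
tcp_rot: [-1.577, 0.0, -1.504]
contact_force: [0.8, -0.2, -0.3]
grip_width: 25.0
```

apply_moves:
  rows:
    - [[0,0,0],0,1.0]
    - [[0,-0.5,0],0,1.0]
    - [[0,-1,0],0,1.0]
    - [[0,-1.5,0],0,1.0]
    - [[0,-2,0],0,1.0]

```text
time: 4.8
tool_pos: [620.9, -15.3, 127.8]
tcp_rot: [-1.576, 0.0, -1.504]
contact_force: [0.5, -0.3, -0.3]
grip_width: 24.8
```

Run:
```python
from h import *
to([620.7,-15.3,210],-1.5)
im=vision.capture('scene')[:,:,::-1]
im=cv2.resize(im[110:250,330:480],None,fx=4,fy=4,interpolation=cv2.INTER_CUBIC)
cv2.imwrite(f'pics/scene4.png',im)
```

```text
t 4.8 pos [620.9 -15.3 127.8] rot [-1.576  0.    -1.504] q [-0.15  0.62  1.39 -0.    1.14 -0.21] F [ 0.5 -0.3 -0.3] w 24.8
shift cm [-0.   -8.22 -0.06] turn -0.004
```

View pics/scene4.png

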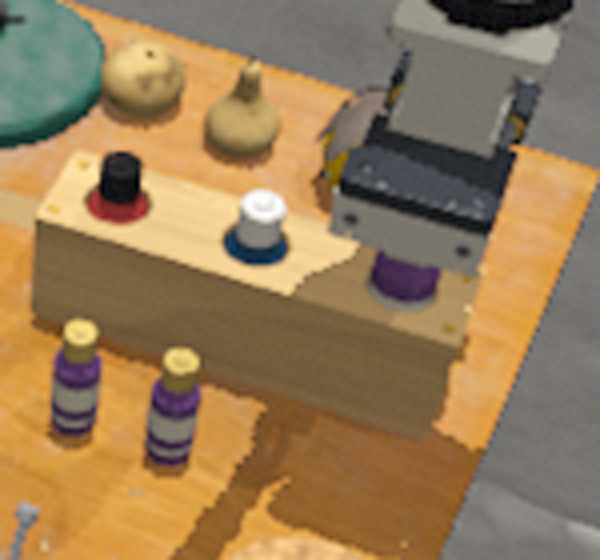

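The purple body is rising with the gripper (crop 405,280). I'll keep going straight up.

apply_moves:
  rows:
    - [[0,-1.5,0],0,1.0]
    - [[0,-3,0],0,1.0]
    - [[0,-4.5,0],0,1.0]
    - [[0,-6,0],0,1.0]
    - [[0,-7,0],0,1.0]

```text
time: 5.48
tool_pos: [621.8, -15.3, 199.9]
tcp_rot: [-1.574, -0.0, -1.504]
contact_force: [0.4, 0.4, -0.6]
grip_width: 25.5
```

apply_moves:
  rows:
    - [[0,-1,0],0,1.0]
    - [[0,-1.8,0],0,1.0]
    - [[0,-1.8,0],0,1.0]

```text
time: 5.85
tool_pos: [622.1, -15.3, 218.5]
tcp_rot: [-1.573, -0.001, -1.504]
contact_force: [-0.2, 0.3, -1.7]
grip_width: 24.9
```

Run:
```python
from h import *
to([438.5,-42,213],-1.5)
for n in('scene','wrist'):
  im=vision.capture(n)[:,:,::-1]
  if n=='scene':im=cv2.resize(im[80:250,330:480],None,fx=3.5,fy=3.5,interpolation=cv2.INTER_CUBIC)
  cv2.imwrite(f'pics/{n}5.png',im)
```

```text
t 5.85 pos [622.1 -15.3 218.5] rot [-1.573e+00 -1.000e-03 -1.504e+00] q [-0.15  0.54  1.27 -0.    1.34 -0.21] F [-0.2  0.3 -1.7] w 24.9
shift cm [  1.44   0.59 -18.49] turn -0.004
```

View pics/scene5.png

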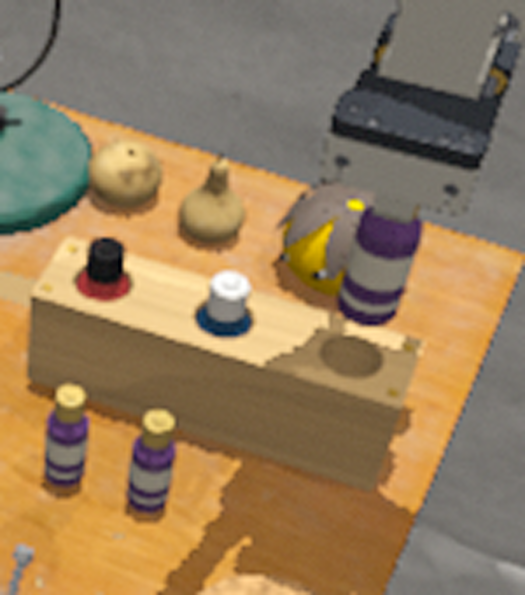

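The bottle is clear of the pocket (crop 380,265) and the others are undisturbed. Moving level to above the mat.

apply_moves:
  rows:
    - [[0.1,0,-1],0,1.0]
    - [[0.2,0,-3],0,1.0]
    - [[0.4,0,-5],0,1.0]
    - [[0.6,0,-7],0,1.0]
    - [[0.7,0,-9],0,1.0]

```text
time: 6.58
tool_pos: [530.8, -28.4, 217.5]
tcp_rot: [-1.575, -0.0, -1.504]
contact_force: [-0.1, -0.2, -1.7]
grip_width: 25.1
```

apply_moves:
  rows:
    - [[0.2,0,-2],0,1.0]
    - [[0.4,0,-4.5],0,1.0]
    - [[0.6,0,-7],0,1.0]
    - [[0.7,0,-8.8],0,1.0]
    - [[0.7,0,-9.5],0,1.0]

```text
time: 7.2
tool_pos: [435.1, -41.7, 217.8]
tcp_rot: [-1.576, 0.0, -1.505]
contact_force: [0.1, -0.4, -1.4]
grip_width: 25.4
```

Run:
```python
from h import *
to([438.5,-42,120],-1.5)
for n in('scene','wrist'):
  C=cam(n);im=vision.capture(n)[:,:,::-1]
  print(n,'mat c',proj(C,(438.5,-42,5)))
  cv2.imwrite(f'pics/{n}6.png',im)
```

```text
t 7.2 pos [435.1 -41.7 217.8] rot [-1.576  0.    -1.505] q [-0.27  0.21  1.78 -0.    1.16 -0.34] F [ 0.1 -0.4 -1.4] w 25.4
shift cm [0.05 9.78 0.39] turn -0.005
scene mat c [407.50534509 264.60587459]
wrist mat c [322.89071882 179.77967151]
```

View pics/scene6.png

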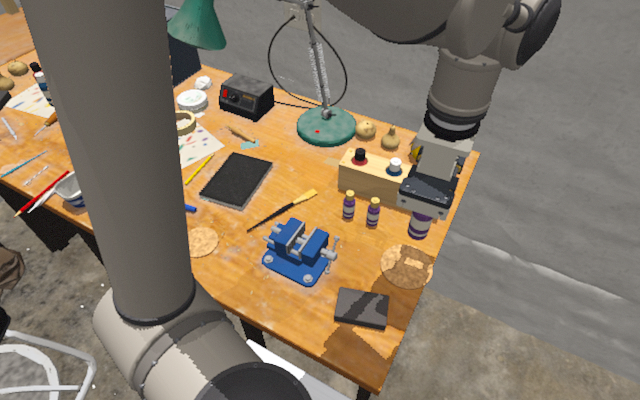

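View pics/wrist6.png

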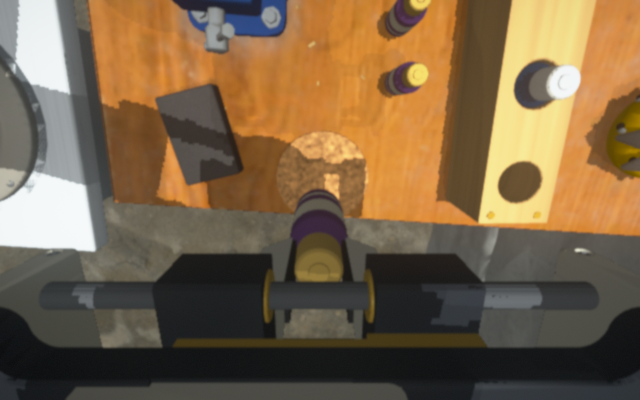

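The mat centre in the wrist view, about (322,176), matches the projection (323,180), and the bottle hangs vertically. Contact is expected at TCP z≈104. Lowering.

apply_moves:
  rows:
    - [[0,2,0.2],0,1.0]
    - [[0,4.5,0.4],0,1.0]
    - [[0,7,0.4],0,1.0]
    - [[0,8.8,0.4],0,1.0]
    - [[0,9.8,0.4],0,1.0]

```text
time: 7.92
tool_pos: [439.6, -41.4, 119.0]
tcp_rot: [-1.576, 0.0, -1.504]
contact_force: [-0.8, 0.2, -0.7]
grip_width: 25.3
```

apply_moves:
  rows:
    - [[0,0.2,0],0,1.0]
    - [[0,0.4,0],0,1.0]
    - [[0,0.6,0],0,1.0]
    - [[0,0.6,0],0,1.0]

```text
time: 8.43
tool_pos: [439.7, -41.4, 113.2]
tcp_rot: [-1.576, 0.0, -1.504]
contact_force: [-0.2, 0.4, -0.2]
grip_width: 25.1
```

Run:
```python
from h import *
to([438.5,-42,104.3],-1.5)
im=vision.capture('scene')[:,:,::-1]
im=cv2.resize(im[150:310,350:490],None,fx=3.5,fy=3.5,interpolation=cv2.INTER_CUBIC)
cv2.imwrite(f'pics/s7.png',im)
```

```text
t 8.43 pos [439.7 -41.4 113.2] rot [-1.576  0.    -1.504] q [-0.27  0.36  1.92 -0.    0.88 -0.33] F [-0.2  0.4 -0.2] w 25.1
shift cm [ 0.05  0.89 -0.12] turn -0.004
```

View pics/s7.png

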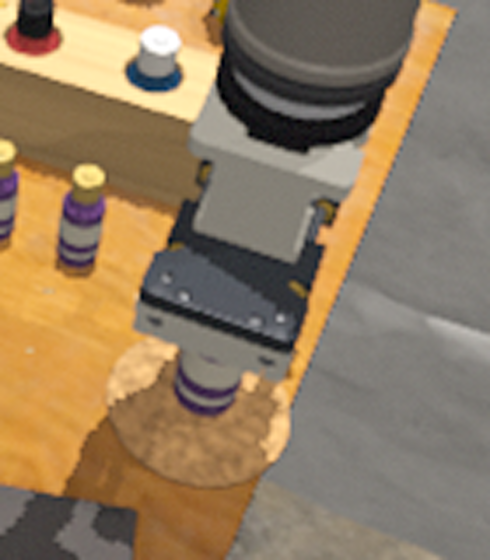

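The bottle foot is over the middle of the mat (crop 207,405). Lowering slowly.

apply_moves:
  rows:
    - [[0,0.15,-0.1],0,1.0]
    - [[0,0.3,-0.1],0,1.0]
    - [[0,0.45,-0.1],0,1.0]
    - [[0,0.55,-0.1],0,1.0]
    - [[0,0.6,-0.1],0,1.0]

```text
time: 9.1
tool_pos: [438.7, -41.5, 107.1]
tcp_rot: [-1.576, 0.0, -1.504]
contact_force: [0.4, -0.3, -2.1]
grip_width: 25.3
```

apply_moves:
  rows:
    - [[0,0.1,0],0,1.0]
    - [[0,0.2,0],0,1.0]
    - [[0,0.2,0],0,1.0]

```text
time: 9.48
tool_pos: [438.6, -41.4, 105.1]
tcp_rot: [-1.576, 0.0, -1.504]
contact_force: [0.5, 0.3, -1.2]
grip_width: 24.8
```

apply_moves:
  rows:
    - [[0,0.05,0],0,1.0]
    - [[0,0.1,0],0,1.0]
    - [[0,0.1,0],0,1.0]

```text
time: 9.85
tool_pos: [438.7, -41.5, 104.2]
tcp_rot: [-1.576, 0.0, -1.504]
contact_force: [-0.1, -0.0, 2.5]
grip_width: 25.3
```

Run:
```python
from h import *
to([438.5,-42,104.3],-1.5)
C=cam('scene');im=vision.capture('scene')[:,:,::-1]
x,y=356,210
cv2.imwrite(f'pics/s8.png',cv2.resize(im[y:y+90,x:x+90],None,fx=6,fy=6,interpolation=cv2.INTER_CUBIC))
# expected near-side foot edge row for foot at z=5..9
P=np.array([438.6,-41.5]);d=np.array([-38.9,-94.8])-P;d/=np.linalg.norm(d)
for z in(5,7,9):
  uv=proj(C,(*(P+18.5*d),z)); print(z,((uv-[x,y]+.5)*6-.5).round(1))
```

```text
t 9.85 pos [438.7 -41.5 104.2] rot [-1.576  0.    -1.504] q [-0.27  0.37  1.93 -0.    0.85 -0.33] F [-0.1 -0.   2.5] w 25.3
shift cm [ 0.05 -0.01 -0.02] turn -0.004
5 [297.2 371.4]
7 [298.1 368.4]
9 [299.1 365.3]
```

View pics/s8.png

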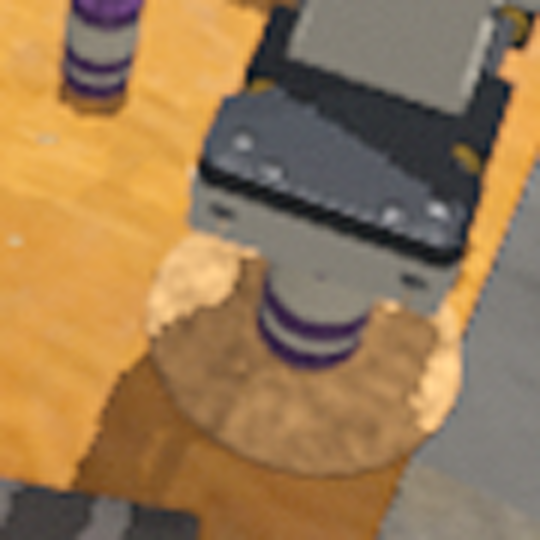

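The force flips to +2.5 N at TCP z 104.2, the predicted touch height, and the foot edge at row ~369 agrees with z≈5–7. One more tiny step will confirm contact, then I'll open gently.

apply_moves:
  rows:
    - [[0,0.03,0],0,1.0]
    - [[0,0.05,0],0,1.0]

```text
time: 10.15
tool_pos: [438.8, -41.5, 104.1]
tcp_rot: [-1.576, -0.0, -1.504]
contact_force: [-3.1, 0.8, 9.1]
grip_width: 25.3
```

Firm contact at 9 N. Opening.

apply_moves:
  rows:
    - [[0,-0.03,0],0,1.0]
    - [[0,-0.03,0],0,2.9]
    - [[0,-0.03,0],0,3.6]
    - [[0,-0.03,0],0,4.5]
    - [[0,-0.03,0],0,5.5]

```text
time: 10.78
tool_pos: [438.8, -41.5, 104.4]
tcp_rot: [-1.576, -0.0, -1.504]
contact_force: [-0.5, 0.5, 0.0]
grip_width: 50.6
```

apply_moves:
  rows:
    - [[0,0,0],0,6.0]
    - [[0,0,0],0,6.0]

```text
time: 11.02
tool_pos: [438.8, -41.5, 104.4]
tcp_rot: [-1.576, -0.0, -1.504]
contact_force: [0.1, -0.1, 0.4]
grip_width: 59.6
```

Run:
```python
from h import *
to([438.5,-42,104.3],-1.5)
im=vision.capture('wrist')[:,:,::-1]
cv2.imwrite(f'pics/w9.png',im)
```

```text
t 11.03 pos [438.8 -41.5 104.4] rot [-1.576 -0.    -1.504] q [-0.27  0.37  1.93 -0.    0.85 -0.33] F [ 0.1 -0.1  0.4] w 59.6
shift cm [ 0.05  0.01 -0.03] turn -0.004
```

View pics/w9.png

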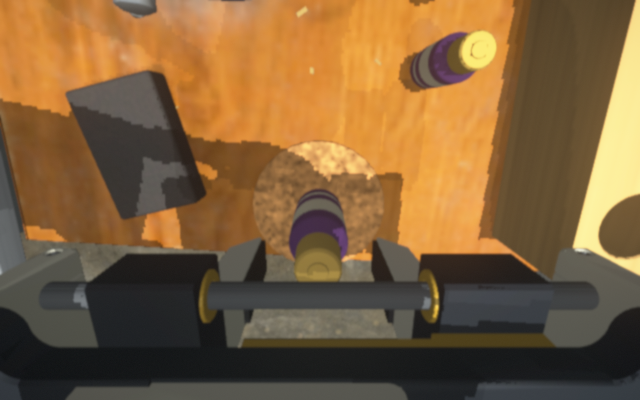

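The bottle stands upright at (319,240) with both pads clear (inner edges 265 and 372). Retreating straight up.

apply_moves:
  rows:
    - [[0,-1,0],0,6.0]
    - [[0,-3,0],0,6.0]
    - [[0,-6,0],0,6.0]
    - [[0,-9,0],0,6.0]
    - [[0,-12,0],0,6.0]

```text
time: 11.7
tool_pos: [439.3, -41.4, 226.1]
tcp_rot: [-1.575, -0.0, -1.504]
contact_force: [-0.2, -0.8, 0.0]
grip_width: 59.7
```

apply_moves:
  rows:
    - [[-3,0,0],0,6.0]
    - [[-8,0,0],0,6.0]
    - [[-13,0,0],0,6.0]
    - [[-16,0,0],0,6.0]
    - [[-16,0,0],0,6.0]

```text
time: 12.32
tool_pos: [428.3, 119.7, 226.7]
tcp_rot: [-1.574, -0.0, -1.501]
contact_force: [-0.5, -0.4, -0.2]
grip_width: 60.0
```

Run:
```python
from h import *
to([438.5,-42,204.3],-1.5)
for n in('scene','top'):
  im=vision.capture(n)[:,:,::-1]; cv2.imwrite(f'pics/{n}10.png',im)
  x,y=(330,130) if n=='scene' else (290,110)
  cv2.imwrite(f'pics/{n}10c.png',cv2.resize(im[y:y+165,x:x+140],None,fx=3.5,fy=3.5,interpolation=cv2.INTER_CUBIC))
  C=cam(n)
  for p in((438.8,-41.5,110),(438.8,-41.5,5)): print(n,((proj(C,p)-[x,y]+.5)*3.5).round())
```

```text
t 12.32 pos [428.3 119.7 226.7] rot [-1.574 -0.    -1.501] q [ 0.1   0.21  1.75 -0.    1.18  0.03] F [-0.5 -0.4 -0.2] w 60.0
shift cm [16.2   2.24 -0.11] turn -0.001
scene [305. 367.]
scene [272. 472.]
top [402. 333.]
top [379. 363.]
```

View pics/scene10c.png

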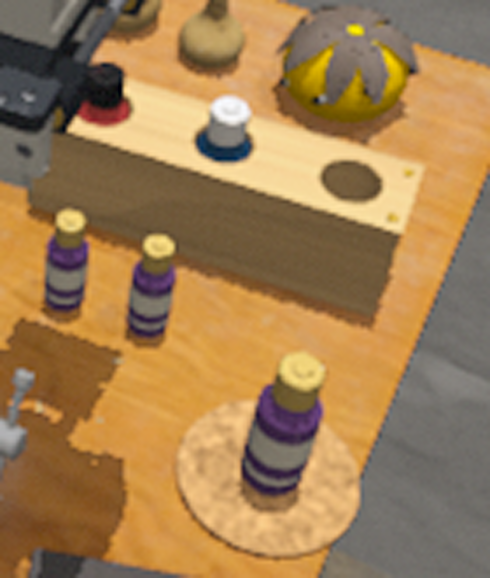

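View pics/top10c.png

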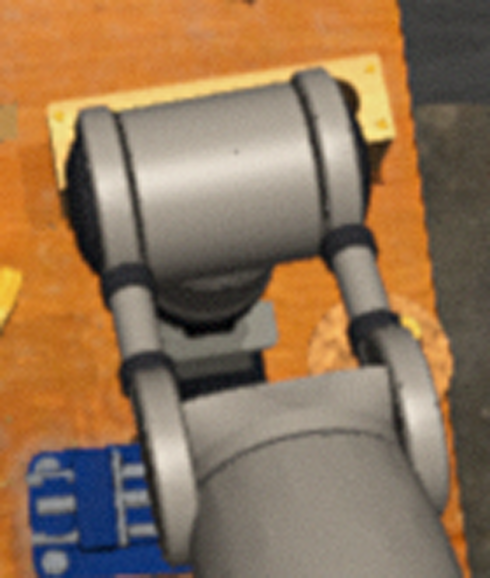

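The bottle stands upright at the middle of the mat: its cap top is at crop (302,365) against a predicted (305,365), and cork is visible all round the foot. The red and blue bottles are still in the rack, and nothing touches the robot. Handing in.

```bash
python3 -c "
from plant import bot, order
print(bot.get_obs()['time'],bot.get_obs()['dq'].round(3)); print(order.close_job())"
```

```text
12.425 [-0.023  0.002  0.004  0.    -0.004  0.001]
the job is handed in; nothing more can be done
None
```

I pulled the large purple bottle straight up out of the rack by its tan cap and stood it on the large cork mat. I then opened the gripper, moved clear and handed the job in at about 12.4 s of the 42 s allowed.

- **Set-down:** contact came at the predicted height, with 9 N at the final 0.5 mm confirming step. I read no more than that at the end of any move.
- **Position:** the last scene picture shows the bottle upright near the mat centre, about (439, -41) mm. Cork is visible all round the part of its foot in view. The red and blue bottles and both small purple look-alikes were where they started.
- **Checks that failed or disagreed:**
  - The final top view was mostly blocked by the arm, so only the scene camera checked the end state.
  - The scene camera's colour mask for the mat picked up some wood. I used the top view's mat circle instead; centres picked by eye in both views agreed with it to about 2 mm.
  - The cap's position differed by 5–6 mm between the top and scene cameras. I settled it with the wrist camera before gripping.

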